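# Put the potted succulents on the wood slices of their size

## Task

The three potted succulents have been stood on the wrong wood slices. Swap them round so that each pot stands upright in the middle of the slice that goes with its size: the smallest pot on the smallest slice, the middle one on the middle one, the largest on the largest; the empty cork mat is free if you need to park a pot meanwhile. Set the pots down gently without letting any tip over or fall, and leave the glass terrarium, the pebble jar and the snips where they are.

Things in the scene. Friction and masses are not known exactly. Their poses are not given: they have to be found in the camera images.
- pot_small: a straight-sided round grey concrete pot, the smallest of three: 44 mm outside diameter, 42 mm tall to the rim, planted with a ball cactus that stands up to 26 mm above the rim and within the pot's outline; about 130 g, loose, rigid throughout. Origin: centre of the pot's underside; z up. At the start it stands upright on a wood slice that is not its own, roughly centred.
- pot_medium: a straight-sided round grey concrete pot, the middle one of three: 56 mm outside diameter, 50 mm tall to the rim, planted with a flat rosette succulent that stands up to 21 mm above the rim and within the pot's outline; about 220 g, loose, rigid throughout. Origin: centre of the pot's underside; z up. At the start it stands upright on a wood slice that is not its own, roughly centred.
- pot_large: a straight-sided round grey concrete pot, the largest of three: 68 mm outside diameter, 58 mm tall to the rim, planted with a spiky upright aloe that stands up to 42 mm above the rim and within the pot's outline; about 380 g, loose, rigid throughout. Origin: centre of the pot's underside; z up. At the start it stands upright on a wood slice that is not its own, roughly centred.
- slice_small: a round slice of a tree trunk with bark edge and bare ring-grained face, lying flat, fixed, the smallest of three: 84 mm in diameter, 18 mm thick. Origin: centre of its underside, so its top face is 18 mm higher.
- slice_medium: a round slice of a tree trunk with bark edge and bare ring-grained face, lying flat, fixed, the middle one of three: 112 mm in diameter, 18 mm thick. Origin: centre of its underside, so its top face is 18 mm higher.
- slice_large: a round slice of a tree trunk with bark edge and bare ring-grained face, lying flat, fixed, the largest of three: 142 mm in diameter, 18 mm thick. Origin: centre of its underside, so its top face is 18 mm higher.
- cork_mat: a square cork mat, 120 x 120 mm, 6 mm thick, lying flat, fixed and empty: the free spot. Origin: centre of its underside, so its top face is 6 mm higher; x and y along its edges.
- terrarium: a planted six-sided terrarium of clear glass with brass edges, 160 mm across at its widest, 168 mm tall to its pointed tip, 700 g, loose, on the left of the work area. Origin: centre of its underside. Not to be moved.
- pebble_jar: a closed clear jar of pebbles with an aluminium lid, 50 mm in diameter, 55 mm tall, 150 g, loose, between the slices on the robot's side. Origin: centre of its underside. Not to be moved.
- snips: a pair of steel snips with black finger loops, lying flat, 141 mm long, 62 mm wide over the loops, 8 mm thick, loose. Origin: on its underside at mid-length; its x axis points along it to the blade tips. Not to be moved.
There are look-alikes about, which are no part of the job. Leave any purple look-alike of the pot_large alone.

How it is judged:
By the outcome, as a careful person would: the job done as asked, in the order asked, and still so for the second after the job is handed in, with the robot touching nothing.
It also fails if it takes over 117 s, if anything falls off the work surface, if the arm or the gripper's body presses on something with over 40 N, if the wrist force passes 120 N, or if a joint passes its speed limit or range.

## Robot

A 6-joint arm with a two-finger parallel gripper is mounted at the origin on the work surface. World frame = base frame: x ahead of the robot, y to its left, z up, the work surface at z = 0. Lengths are in m, angles in rad, forces in N, time in s.
With the tool pointing down it reaches from about 0.325 to 0.85 m from the base axis. Payload 4.4 kg.
Tool frame: the origin (TCP) lies midway between the tips of the shut fingers; the grasp point (between the pads) lies 19 mm behind it; z points along the fingers, y is the line along which they close (so a half turn about z gives the same grasp; the last joint's range is limited). The gripper opens to 94 mm and grips with 3 to 60 N. Pads are 16 mm wide; open, the fingers measure 119 mm over their backs; the gripper's body (75 mm by 177 mm) begins 78 mm behind the grasp point.
Start: joints at [-1.288, 0.207, 1.542, -0, 1.393, -0.15], TCP at [0.242, -0.522, 0.205] pointing down, gripper open.
Joint ranges: [-2.73, 2.73], [-0.86, 2.22], [0.23, 2.46], [-1.11, 4.25], [0.08, 2.63], [-2.82, 2.82]. Speed limits (rad/s): [2.79, 2.79, 3.14, 3.14, 3.14, 3.14].

## Interface

Orientations are given as a 3x3 rotation matrix whose columns are the frame's x, y, z axes.
In Python, from plant import sensors, vision, order gives the robot as it stands.
- The arm moves only by the shell command python3 -m inch 'ROWS'. ROWS is JSON, a list of rows, each an object with "twist": the turn, a rotation vector about the tool's x, y, z in rad, a list of three; "translation": the shift along the tool's x, y, z in m, a list of three; "jaw": the opening, from -1 (shut) to 1 (fully open). A call has exactly 10 rows; each row shifts and turns the commanded pose from where the row before left it, along the tool's axes as they then stand; what a row does not reach is not made up. A row lasts 1/12 s, in which the tool goes at most 41.7 mm and 7.16 degrees, less where a joint would pass 70% of its speed; a pose out of reach is approached as far as the arm can. A call with a gripper value outside its range is refused whole. The fingers move at their own pace and stop on an object; the grip force is fixed at half the most. Time passes only in rows, so rows that do not move let the fingers close, or fill a call up. It gives the time, the measured TCP pose, the force, the opening and the grip force at its end, in the units of the state.
- sensors.read_state(): the state, without advancing time (a new reading comes with each control period).
- vision.capture(name): name is "side" or "top"; returns a dict with "frame" (384x512x3 uint8, red, green, blue), "vertical_fov" (degrees; the focal length in pixels is half the picture's height over the tangent of half this angle, whatever the lens; pixels are square), "cx", "cy" (the principal point, pixels), "R" (3x3) and "t" (3): a world point X has camera coordinates R X + t. Camera axes: x right, y down, z forward; pixel columns grow to the right and rows downward; lengths in m; the calibration is good to about 2 mm. A picture is of the moment at which its call begins. There is no depth.
- order.job_done(): hands the job in; it is judged then, once.
The state is a dict: "time": time; "q": joint angles; "qd": joint speeds; "joint_torque": joint torques, N m; "position": TCP position; "ee_rot": TCP orientation; "ft_force": force on the tool from outside, world axes, zero at the start; "moment": the same for the moment, N m; "finger_gap": finger opening in m; "finger_force": force on a finger pad.
Only numpy, scipy, OpenCV 4.12 (cv2) and the standard library are available. Lean on these libraries where they do the work, as an engineer would, in place of code of your own. Each camera call takes 0.05 s, during which the arm holds its last target. There are 200 camera calls.

## Working session

There is one attempt and no reset: what is moved stays moved. The work goes in short steps, Python scripts to look and compute and a shell command to move; the robot and the scene stay as the last step left them, time stands still between calls to the robot, and variables do not carry over. Pictures are saved under pics/ and viewed, at most 14 in all, crops included, and the job is handed in when it is done.

```bash
ls; mkdir -p pics; python3 - <<'E'
from plant import sensors, vision
import cv2,pickle
s=sensors.read_state();print(s['time'],s['position'],s['ee_rot'],s['finger_gap'],s['ft_force'])
for n in('top','side'):
    d=vision.capture(n);cv2.imwrite(f'pics/{n}0.png',cv2.cvtColor(d['frame'],cv2.COLOR_RGB2BGR));pickle.dump(d,open(n+'0.pkl','wb'))
    print(n,d['vertical_fov'],d['cx'],d['cy'],d['R'],d['t'],[k for k in d])
E
```

```text
pics
0.0 [ 0.24144251 -0.52096147  0.20429229] [[ 9.07359873e-01  4.20354168e-01 -6.58465521e-04]
 [ 4.20354564e-01 -9.07357317e-01  2.17702607e-03]
 [ 3.17658474e-04 -2.25213508e-03 -9.99997413e-01]] 0.09394868311223309 [ 0.2130874   0.307818   -0.07922866]
top 57.62591838620521 260.86956555615006 198.37072603959277 [[-3.37883932e-04 -9.99662545e-01  2.59746358e-02]
 [-9.93491324e-01 -2.62312979e-03 -1.13877606e-01]
 [ 1.13907313e-01 -2.58440527e-02 -9.93155179e-01]] [0.05747163 0.57211255 0.91547169] ['frame', 'vertical_fov', 'cx', 'cy', 'R', 't']
side 51.703487258686856 254.10894838920908 187.17319279032444 [[-0.79559134 -0.60575677  0.00965168]
 [-0.47728991  0.61689384 -0.62580854]
 [ 0.37313369 -0.50249451 -0.77991699]] [0.48123124 0.24830379 0.69032772] ['frame', 'vertical_fov', 'cx', 'cy', 'R', 't']
```

View pics/top0.png

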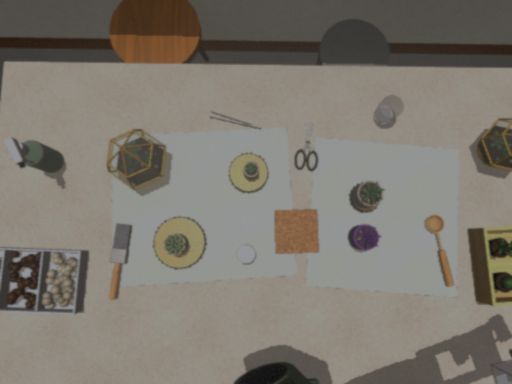

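View pics/side0.png

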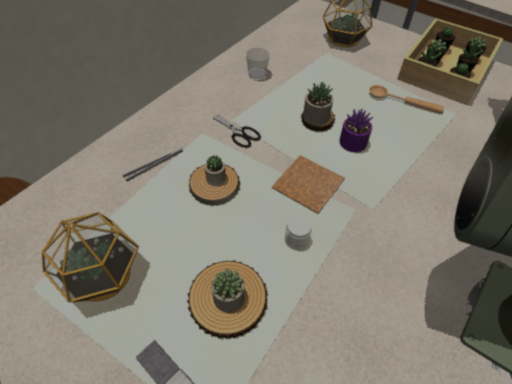

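```bash
cat > h.py <<'E'
import numpy as np,cv2,pickle
from plant import sensors,vision
def cap(n,save=None):
    d=vision.capture(n)
    if save: cv2.imwrite(save,cv2.cvtColor(d['frame'],cv2.COLOR_RGB2BGR))
    return d
def f(d): return 192/np.tan(np.radians(d['vertical_fov'])/2)
def ray(d,u,v,z):
    R,t=np.array(d['R']),np.array(d['t']); c=-R.T@t
    w=R.T@np.array([(u-d['cx'])/f(d),(v-d['cy'])/f(d),1]); return (c+w*(z-c[2])/w[2])
def proj(d,X):
    p=np.array(d['R'])@np.array(X)+d['t']; return f(d)*p[:2]/p[2]+[d['cx'],d['cy']]
def circ(d,x,y,z,r):
    return np.array([proj(d,[x+r*np.cos(a),y+r*np.sin(a),z]) for a in np.linspace(0,6.283,40)])
E
python3 - <<'E'
from h import *
o=[]
for n in('top','side'):
    d=pickle.load(open(n+'0.pkl','rb'));im=cv2.cvtColor(d['frame'],cv2.COLOR_RGB2BGR)
    hsv=cv2.cvtColor(im,cv2.COLOR_BGR2HSV)
    m=cv2.inRange(hsv,(8,70,60),(32,255,255))
    m=cv2.morphologyEx(m,cv2.MORPH_CLOSE,np.ones((3,3)))
    for c in cv2.findContours(m,0,2)[0]:
        if cv2.contourArea(c)<150: continue
        e=cv2.fitEllipse(cv2.convexHull(c)); p=ray(d,*e[0],.018)
        print(n,np.round(e[0],1),np.round(e[1],1),p[:2].round(4), 'hex' if 0 else cv2.contourArea(c))
    for k,(x,y) in enumerate({'top':[(180,243),(249,173),(368,197),(335,225)],'side':[(228,298),(214,175),(319,105),(325,140)]}[n]):
        o.append(cv2.resize(cv2.convertScaleAbs(im[y-32:y+32,x-32:x+32] if k<3 else im[y-60:y+60,x-60:x+60],alpha=1.5),(198,290 if 0 else 198),interpolation=cv2.INTER_CUBIC))
cv2.imwrite('pics/crops.png',np.vstack([np.hstack(o[:4]),np.hstack(o[4:])]))
E
```

```text
top [114.7 281.3] [ 8.5 40.5] [0.3513 0.4458] 221.5
top [495.4 264.6] [62.8 86.8] [ 0.3924 -0.5856] 2211.5
top [178.6 242.6] [49.  49.7] [0.4529 0.2798] 1845.5
top [440.5 249.5] [26.8 72.4] [ 0.4338 -0.4354] 469.5
top [295.9 229.6] [48.1 68.9] [ 0.4879 -0.0379] 1722.0
top [248.5 171.6] [35.1 35.7] [0.6483 0.092 ] 942.0
top [135.6 158.3] [58.  61.1] [0.6842 0.4042] 1804.0
top [503.2 144.4] [47.1 51.1] [ 0.7308 -0.6348] 1011.0
top [155.1  30.1] [78.5 95.9] [1.0627 0.3634] 5135.0
side [227.  297.3] [72.7 78.7] [0.451  0.2816] 4373.5
side [ 88.9 257.6] [89.7 94.4] [0.7087 0.38  ] 6285.0
side [ 82.8 169. ] [ 23.  111.7] [0.9004 0.2462] 469.5
side [213.5 181.5] [37.6 49.1] [0.645  0.0946] 1000.5
side [308.4 183.8] [57.  68.9] [ 0.4765 -0.0276] 2146.0
side [405.4  98.9] [18.8 78. ] [ 0.429  -0.4329] 408.5
side [453.   59.2] [ 88.7 108.9] [ 0.3937 -0.6927] 5385.0
side [346.9  19.4] [47.7 56.7] [ 0.7529 -0.7001] 1140.5
```

View pics/crops.png

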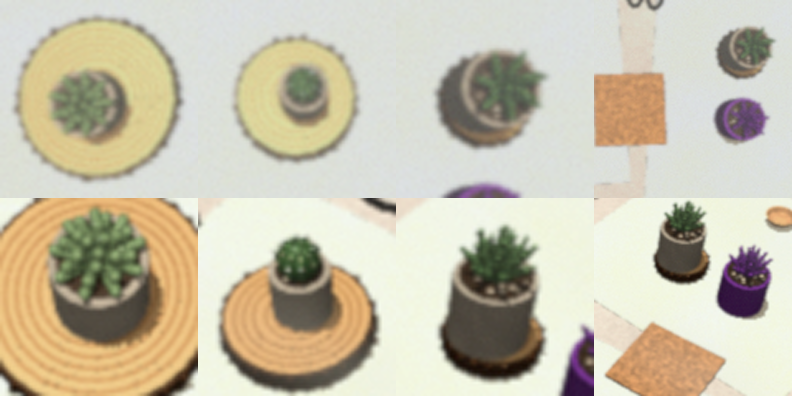

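The views show the pots on their slices: medium on large slice (180,243 in top), small on medium slice (249,173), large on small slice (368,197). The cork mat is at (296,230), the purple look-alike at (365,238) and the jar at (246,254).

```bash
python3 - <<'E'
from h import *
T=pickle.load(open('top0.pkl','rb'));S=pickle.load(open('side0.pkl','rb'))
c=-np.array(S['R']).T@S['t']
def front(u,v,z,r):
    p=ray(S,u,v,z); h=(p-c)[:2]; return (p[:2]+r*h/np.linalg.norm(h)).round(4)
print('cams',c.round(3),(-np.array(T['R']).T@T['t']).round(3))
print('med  ',front(228.3,312.5,.018,.028),ray(T,176.4,244,.068)[:2])
print('small',front(215.3,185.7,.018,.022),ray(S,215,169.5,.06)[:2],ray(T,251.3,170.1,.06)[:2])
print('large',front(317.7,123.7,.018,.034),ray(S,319,97.2,.076)[:2],ray(T,371.6,194.1,.076)[:2])
print('sliceS',front(318,130.5,0,.042),ray(T,365.4,196,.01)[:2])
# cork + purple
for n,d in(('T',T),('S',S)):
    hsv=cv2.cvtColor(d['frame'],cv2.COLOR_RGB2HSV)
    m=cv2.inRange(hsv,(125,70,20),(160,255,255)); k=max(cv2.findContours(m,0,2)[0],key=cv2.contourArea)
    x,y,w,h=cv2.boundingRect(k); print(n,'purple',x,y,w,h, ray(d,x+w/2,y+h/2,.06)[:2])
    m=cv2.inRange(hsv,(4,90,60),(20,255,255))
    for k in cv2.findContours(m,0,2)[0]:
        if cv2.contourArea(k)>800:
            r=cv2.minAreaRect(k); q=cv2.approxPolyDP(cv2.convexHull(k),6,True)[:,0]
            if n=='T':print('rect',r)
            print([ray(d,*p,.006)[:2].round(3).tolist() for p in q][:6])
print('jar',ray(T,246,254,.055)[:2],ray(S,299,228,.055)[:2],'terr',ray(T,141,170,.02)[:2],'snips',ray(T,307,160,0)[:2])
E
```

```text
cams [0.244 0.485 0.689] [0.464 0.083 0.973]
med   [0.4517 0.2819] [0.4499625  0.27505534]
small [0.6498 0.0858] [0.63896511 0.09231729] [0.64433951 0.08425752]
large [ 0.5766 -0.237 ] [ 0.58226133 -0.22961711] [ 0.5789868  -0.23010167]
sliceS [ 0.5744 -0.2417] [ 0.58202123 -0.23539557]
T purple 353 225 26 25 [ 0.46635739 -0.2166625 ]
rect ((479.54217529296875, 266.48602294921875), (75.27657318115234, 14.087150573730469), 82.99872589111328)
[[0.487, -0.526], [0.49, -0.564], [0.288, -0.574], [0.296, -0.535]]
rect ((296.0, 231.0), (42.0, 42.0), 90.0)
[[0.543, -0.094], [0.43, -0.097], [0.427, 0.013], [0.54, 0.018]]
rect ((154.5, 31.0), (62.0, 91.0), 90.0)
[[1.126, 0.249], [1.048, 0.236], [0.976, 0.275], [0.971, 0.45], [1.019, 0.492], [1.093, 0.499]]
S purple 340 111 32 41 [ 0.45878203 -0.19449096]
[[0.482, 0.209], [0.417, 0.216], [0.39, 0.26], [0.4, 0.314], [0.439, 0.342], [0.485, 0.34]]
[[0.791, 0.3], [0.663, 0.304], [0.618, 0.386], [0.676, 0.456], [0.757, 0.45], [0.803, 0.423]]
[[0.621, 0.043], [0.601, 0.071], [0.612, 0.119], [0.683, 0.131], [0.704, 0.069], [0.664, 0.034]]
[[0.542, -0.096], [0.428, -0.099], [0.423, 0.016], [0.538, 0.019]]
[[0.488, -0.524], [0.509, -0.627], [0.3, -0.636], [0.329, -0.535]]
[[0.506, -0.649], [0.518, -0.901], [0.325, -0.912], [0.307, -0.66]]
jar [0.42386674 0.09741059] [0.4196249  0.10354376] terr [0.6510627  0.38748861] snips [ 0.6862116  -0.07435456]
```

```bash
cat > go.py <<'E'
import sys;from h import *
a=[float(v) for v in sys.argv[1:]];s=sensors.read_state();R=np.array(s['ee_rot'])
print('t',round(s['time'],2),'p',s['position'].round(4) if hasattr(s['position'],'round') else s['position'],'yaw',R[:2,0].round(3),'z',R[:,2].round(4),'gap',round(s['finger_gap'],4),'F',np.round(s['ft_force'],1),'ff',s['finger_force'])
if len(a)==3: print('tool shift',(R.T@(np.array(a)-s['position'])).round(4))
E
A='{"twist":[0,0,0],"translation":[0.031,-0.019,0],"jaw":1}'
python3 -m inch '[{"twist":[0,0,0],"translation":[0.015,-0.010,0],"jaw":1},{"twist":[0,0,0],"translation":[0.031,-0.019,0],"jaw":1},{"twist":[0,0,0],"translation":[0.031,-0.019,0],"jaw":1},{"twist":[0,0,0],"translation":[0.031,-0.019,0],"jaw":1},{"twist":[0,0,0],"translation":[0.031,-0.019,0],"jaw":1},{"twist":[0,0,0],"translation":[0.031,-0.019,0],"jaw":1},{"twist":[0,0,0],"translation":[0.031,-0.019,0],"jaw":1},{"twist":[0,0,0],"translation":[0.031,-0.019,0],"jaw":1},{"twist":[0,0,0],"translation":[0.031,-0.019,0],"jaw":1},{"twist":[0,0,0],"translation":[0.031,-0.019,0],"jaw":1}]'
python3 go.py 0.645 0.086 0.2
```

```text
time: 0.93
position: [0.4327, -0.2311, 0.2052]
ee_rot: [[0.907, 0.421, -0.0], [0.421, -0.907, 0.001], [0.0, -0.001, -1.0]]
ft_force: [0.1, -0.5, 0.2]
finger_gap: 0.094
finger_force: 0.0
t 0.93 p [ 0.4327 -0.2311  0.2052] yaw [0.907 0.421] z [-2.e-04  7.e-04 -1.e+00] gap 0.094 F [ 0.1 -0.5  0.2] ff 0.0
tool shift [ 0.3259 -0.1984  0.0054]
```

```bash
python3 -m inch '[{"twist":[0,0,0],"translation":[0.035,-0.021,0],"jaw":1},{"twist":[0,0,0],"translation":[0.035,-0.021,0],"jaw":1},{"twist":[0,0,0],"translation":[0.035,-0.021,0],"jaw":1},{"twist":[0,0,0],"translation":[0.035,-0.021,0],"jaw":1},{"twist":[0,0,0],"translation":[0.035,-0.021,0],"jaw":1},{"twist":[0,0,0],"translation":[0.035,-0.021,0],"jaw":1},{"twist":[0,0,0],"translation":[0.035,-0.022,0],"jaw":1},{"twist":[0,0,0],"translation":[0.035,-0.022,0],"jaw":1},{"twist":[0,0,0],"translation":[0.030,-0.018,0],"jaw":1},{"twist":[0,0,0],"translation":[0.016,-0.010,0],"jaw":1}]' >/dev/null
python3 go.py 0.645 0.086 0.029
python3 - <<'E'
from h import *
cap('side','pics/s1.png')
E
```

```text
t 1.77 p [0.6454 0.0876 0.2048] yaw [0.906 0.424] z [-4.0e-04  1.7e-03 -1.0e+00] gap 0.094 F [-0.5 -1.1  0.3] ff 0.0
tool shift [-0.0011  0.0016  0.1758]
```

View pics/s1.png

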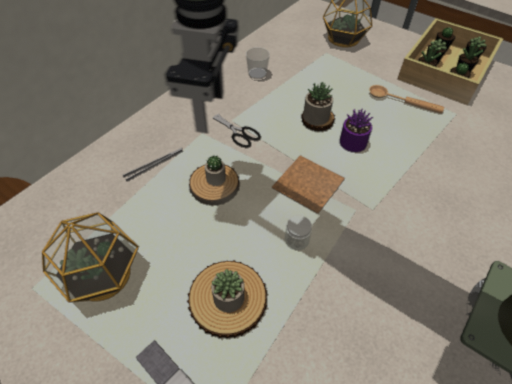

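The side view shows the open gripper directly above the small pot at about (215,170), and the scene is undisturbed. Next I descend and grip.

```bash
python3 -m inch '[{"twist":[0,0,0],"translation":[-0.001,0.001,0.015],"jaw":1},{"twist":[0,0,0],"translation":[0,0,0.022],"jaw":1},{"twist":[0,0,0],"translation":[0,0,0.022],"jaw":1},{"twist":[0,0,0],"translation":[0,0,0.022],"jaw":1},{"twist":[0,0,0],"translation":[0,0,0.022],"jaw":1},{"twist":[0,0,0],"translation":[0,0,0.022],"jaw":1},{"twist":[0,0,0],"translation":[0,0,0.020],"jaw":1},{"twist":[0,0,0],"translation":[0,0,0.016],"jaw":1},{"twist":[0,0,0],"translation":[0,0,0.010],"jaw":1},{"twist":[0,0,0],"translation":[0,0,0.005],"jaw":1}]' >/dev/null
python3 go.py 0.645 0.086 0.029
python3 -m inch '[{"twist":[0,0,0],"translation":[0,0,0],"jaw":0.3},{"twist":[0,0,0],"translation":[0,0,0],"jaw":0.1},{"twist":[0,0,0],"translation":[0,0,0],"jaw":0},{"twist":[0,0,0],"translation":[0,0,0],"jaw":-0.1},{"twist":[0,0,0],"translation":[0,0,0],"jaw":-0.3},{"twist":[0,0,0],"translation":[0,0,0],"jaw":-1},{"twist":[0,0,0],"translation":[0,0,0],"jaw":-1},{"twist":[0,0,0],"translation":[0,0,0],"jaw":-1},{"twist":[0,0,0],"translation":[0,0,0],"jaw":-1},{"twist":[0,0,0],"translation":[0,0,0],"jaw":-1}]' >/dev/null
python3 go.py 0.483 -0.040 0.2
```

```text
t 2.65 p [0.6422 0.0815 0.0273] yaw [0.907 0.42 ] z [-4.2e-03  1.0e-04 -1.0e+00] gap 0.0942 F [-0.2 -0.1 -0.1] ff 0.0
tool shift [ 0.0044 -0.0029 -0.0017]
t 3.48 p [0.6445 0.0816 0.0297] yaw [0.907 0.42 ] z [ 0.e+00  3.e-04 -1.e+00] gap 0.0432 F [-0.4  0.6  1.7] ff 30.000435411930084
tool shift [-0.1976  0.0424 -0.1704]
```

```bash
python3 -m inch '[{"twist":[0,0,0],"translation":[0,0,-0.004],"jaw":-1},{"twist":[0,0,0],"translation":[0,0,-0.010],"jaw":-1},{"twist":[0,0,0],"translation":[0,0,-0.018],"jaw":-1},{"twist":[0,0,0],"translation":[0,0,-0.020],"jaw":-1},{"twist":[0,0,0],"translation":[-0.006,0.001,-0.018],"jaw":-1},{"twist":[0,0,0],"translation":[-0.012,0.003,-0.010],"jaw":-1},{"twist":[0,0,0],"translation":[-0.020,0.004,0],"jaw":-1},{"twist":[0,0,0],"translation":[-0.025,0.005,0],"jaw":-1},{"twist":[0,0,0],"translation":[-0.025,0.005,0],"jaw":-1},{"twist":[0,0,0],"translation":[-0.025,0.005,0],"jaw":-1}]' >/dev/null
python3 -m inch '[{"twist":[0,0,0],"translation":[-0.025,0.005,0],"jaw":-1},{"twist":[0,0,0],"translation":[-0.025,0.005,0],"jaw":-1},{"twist":[0,0,0],"translation":[-0.018,0.005,0],"jaw":-1},{"twist":[0,0,0],"translation":[-0.011,0.003,0.005],"jaw":-1},{"twist":[0,0,0],"translation":[-0.005,0.001,0.010],"jaw":-1},{"twist":[0,0,0],"translation":[0,0,0.015],"jaw":-1},{"twist":[0,0,0],"translation":[0,0,0.015],"jaw":-1},{"twist":[0,0,0],"translation":[0,0,0.010],"jaw":-1},{"twist":[0,0,0],"translation":[0,0,0.005],"jaw":-1},{"twist":[0,0,0],"translation":[0,0,0],"jaw":-1}]' >/dev/null
python3 go.py 0.483 -0.040 0.018
python3 - <<'E'
from h import *
cap('side','pics/s2.png')
E
```

```text
t 5.15 p [ 0.4823 -0.0389  0.0478] yaw [0.907 0.421] z [-0.0031  0.001  -1.    ] gap 0.0435 F [ 0.7 -0.9 -0.8] ff 29.999723732471466
tool shift [0.0002 0.0013 0.0298]
```

View pics/s2.png

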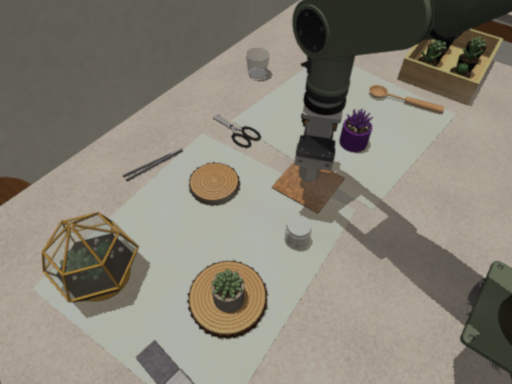

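The small pot is held just above the mat, around (313,175). I'll lower it and also measure the bare medium slice.

```bash
python3 -m inch '[{"twist":[0,0,0],"translation":[0,0.001,0.006],"jaw":-1},{"twist":[0,0,0],"translation":[0,0,0.008],"jaw":-1},{"twist":[0,0,0],"translation":[0,0,0.006],"jaw":-1},{"twist":[0,0,0],"translation":[0,0,0.004],"jaw":-1},{"twist":[0,0,0],"translation":[0,0,0.002],"jaw":-1},{"twist":[0,0,0],"translation":[0,0,0.001],"jaw":-1},{"twist":[0,0,0],"translation":[0,0,0.001],"jaw":-1},{"twist":[0,0,0],"translation":[0,0,0],"jaw":-1},{"twist":[0,0,0],"translation":[0,0,0],"jaw":-1},{"twist":[0,0,0],"translation":[0,0,0],"jaw":-1}]' >/dev/null
python3 go.py 0.483 -0.040 0.018
python3 - <<'E'
from h import *
for n in('top','side'):
    d=cap(n,f'pics/{n}_m.png');hsv=cv2.cvtColor(d['frame'],cv2.COLOR_RGB2HSV)
    m=cv2.inRange(hsv,(8,70,60),(32,255,255))
    for c in cv2.findContours(m,0,2)[0]:
        if cv2.contourArea(c)<700: continue
        e=cv2.fitEllipse(cv2.convexHull(c)); p=ray(d,*e[0],.018)
        print(n,np.round(e[0],1),np.round(e[1],1),p[:2].round(4))
E
```

```text
t 6.03 p [ 0.484  -0.0405  0.0217] yaw [0.907 0.42 ] z [ 6.e-04 -1.e-04 -1.e+00] gap 0.0433 F [ 0.1 -0.  -1.1] ff 29.999810457229614
tool shift [-0.0008 -0.0008  0.0037]
top [495.3 264.8] [65.1 86.1] [ 0.392  -0.5854]
top [178.6 242.6] [49.2 49.5] [0.4529 0.2799]
top [248.6 171.5] [34.9 35.8] [0.6485 0.0917]
top [135.4 158.3] [57.5 61.1] [0.6841 0.4047]
top [503.9 144.3] [48.9 54.3] [ 0.731  -0.6368]
top [154.9  30.5] [80.5 94.9] [1.0612 0.364 ]
side [227.1 297.5] [73.  78.9] [0.4508 0.2818]
side [ 88.9 257.5] [89.7 94.4] [0.7087 0.38  ]
side [309.8 187.1] [47. 73.] [ 0.4692 -0.0214]
side [213.5 181.6] [38.1 49.2] [0.6448 0.0948]
side [464.8  66.9] [ 69.8 129.6] [ 0.3528 -0.6757]
```

```bash
python3 -m inch '[{"twist":[0,0,0],"translation":[0,0,0.001],"jaw":-1},{"twist":[0,0,0],"translation":[0,0,0.001],"jaw":-1},{"twist":[0,0,0],"translation":[0,0,0.001],"jaw":-1},{"twist":[0,0,0],"translation":[0,0,0],"jaw":-1},{"twist":[0,0,0],"translation":[0,0,0],"jaw":-1},{"twist":[0,0,0],"translation":[0,0,0],"jaw":-1},{"twist":[0,0,0],"translation":[0,0,0],"jaw":-1},{"twist":[0,0,0],"translation":[0,0,0],"jaw":-1},{"twist":[0,0,0],"translation":[0,0,0],"jaw":-1},{"twist":[0,0,0],"translation":[0,0,0],"jaw":-1}]' >/dev/null
python3 go.py 0.483 -0.040 0.018
for i in 1 2 3;do python3 go.py;done
```

```text
t 6.97 p [ 0.4838 -0.0404  0.0185] yaw [0.907 0.42 ] z [ 1.e-04 -0.e+00 -1.e+00] gap 0.0434 F [ 0.8  0.4 -1. ] ff 29.999655783176422
tool shift [-0.0006 -0.0007  0.0005]
t 6.97 p [ 0.4838 -0.0404  0.0185] yaw [0.907 0.42 ] z [ 1.e-04 -0.e+00 -1.e+00] gap 0.0434 F [ 0.8  0.4 -1. ] ff 29.999655783176422
t 6.97 p [ 0.4838 -0.0404  0.0185] yaw [0.907 0.42 ] z [ 1.e-04 -0.e+00 -1.e+00] gap 0.0434 F [ 0.8  0.4 -1. ] ff 29.999655783176422
t 6.97 p [ 0.4838 -0.0404  0.0185] yaw [0.907 0.42 ] z [ 1.e-04 -0.e+00 -1.e+00] gap 0.0434 F [ 0.8  0.4 -1. ] ff 29.999655783176422
```

```bash
python3 -m inch '[{"twist":[0,0,0],"translation":[0,0,0.0005],"jaw":-1},{"twist":[0,0,0],"translation":[0,0,0.0005],"jaw":-1},{"twist":[0,0,0],"translation":[0,0,0.0005],"jaw":-1},{"twist":[0,0,0],"translation":[0,0,0],"jaw":-1},{"twist":[0,0,0],"translation":[0,0,0],"jaw":-1},{"twist":[0,0,0],"translation":[0,0,0],"jaw":-1},{"twist":[0,0,0],"translation":[0,0,0],"jaw":-1},{"twist":[0,0,0],"translation":[0,0,0],"jaw":-1},{"twist":[0,0,0],"translation":[0,0,0],"jaw":-1},{"twist":[0,0,0],"translation":[0,0,0],"jaw":-1}]' >/dev/null
python3 go.py 0.483 -0.040 0.018
```

```text
t 7.8 p [ 0.4838 -0.0404  0.0176] yaw [0.907 0.42 ] z [-1.e-04  0.e+00 -1.e+00] gap 0.0434 F [-2.5  1.2  5.4] ff 30.001115798950195
tool shift [-0.0006 -0.0007 -0.0004]
```

```bash
python3 -m inch '[{"twist":[0,0,0],"translation":[0,0,0],"jaw":0},{"twist":[0,0,0],"translation":[0,0,0],"jaw":0.2},{"twist":[0,0,0],"translation":[0,0,0],"jaw":0.5},{"twist":[0,0,0],"translation":[0,0,0],"jaw":0.7},{"twist":[0,0,0],"translation":[0,0,-0.005],"jaw":0.7},{"twist":[0,0,0],"translation":[0,0,-0.015],"jaw":0.7},{"twist":[0,0,0],"translation":[0,0,-0.025],"jaw":0.7},{"twist":[0,0,0],"translation":[0,0,-0.030],"jaw":0.7},{"twist":[0,0,0],"translation":[0,0,-0.030],"jaw":1},{"twist":[0,0,0],"translation":[0.005,-0.015,-0.015],"jaw":1}]' | sed -n '2p;5p'
python3 -m inch '[{"twist":[0,0,0],"translation":[0.010,-0.030,0],"jaw":1},{"twist":[0,0,0],"translation":[0.012,-0.034,0],"jaw":1},{"twist":[0,0,0],"translation":[0.012,-0.034,0],"jaw":1},{"twist":[0,0,0],"translation":[0.012,-0.034,0],"jaw":1},{"twist":[0,0,0],"translation":[0.012,-0.034,0],"jaw":1},{"twist":[0,0,0],"translation":[0.012,-0.034,0],"jaw":1},{"twist":[0,0,0],"translation":[0.012,-0.034,0],"jaw":1},{"twist":[0,0,0],"translation":[0.010,-0.030,0],"jaw":1},{"twist":[0,0,0],"translation":[0.006,-0.018,0],"jaw":1},{"twist":[0,0,0],"translation":[0.002,-0.006,0],"jaw":1}]' >/dev/null
python3 go.py 0.4515 0.279 0.032
python3 - <<'E'
from h import *
cap('side','pics/s3.png')
E
```

```text
position: [0.4849, -0.0268, 0.1413]
finger_gap: 0.0898
t 9.47 p [0.4511 0.2815 0.1373] yaw [0.906 0.424] z [ 4.e-04  1.e-03 -1.e+00] gap 0.094 F [-0.7  0.1 -0.3] ff 0.0
tool shift [-0.0007  0.0025  0.1053]
```

View pics/s3.png

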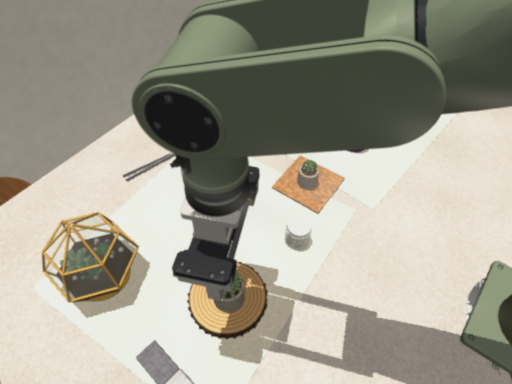

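The small pot stands upright on the mat at (309,177). The gripper is over the medium pot at (229,292), so I descend and grip it.

```bash
python3 -m inch '[{"twist":[0,0,0],"translation":[0,0.001,0.010],"jaw":1},{"twist":[0,0,0],"translation":[0,0.001,0.015],"jaw":1},{"twist":[0,0,0],"translation":[0,0,0.015],"jaw":1},{"twist":[0,0,0],"translation":[0,0,0.015],"jaw":1},{"twist":[0,0,0],"translation":[0,0,0.015],"jaw":1},{"twist":[0,0,0],"translation":[0,0,0.015],"jaw":1},{"twist":[0,0,0],"translation":[0,0,0.010],"jaw":1},{"twist":[0,0,0],"translation":[0,0,0.006],"jaw":1},{"twist":[0,0,0],"translation":[0,0,0.004],"jaw":1},{"twist":[0,0,0],"translation":[0,0,0],"jaw":0.6}]' >/dev/null
python3 go.py 0.4515 0.279 0.032
python3 -m inch '[{"twist":[0,0,0],"translation":[0,0,0],"jaw":0.4},{"twist":[0,0,0],"translation":[0,0,0],"jaw":0.3},{"twist":[0,0,0],"translation":[0,0,0],"jaw":0.2},{"twist":[0,0,0],"translation":[0,0,0],"jaw":0.1},{"twist":[0,0,0],"translation":[0,0,0],"jaw":0},{"twist":[0,0,0],"translation":[0,0,0],"jaw":-1},{"twist":[0,0,0],"translation":[0,0,0],"jaw":-1},{"twist":[0,0,0],"translation":[0,0,0],"jaw":-1},{"twist":[0,0,0],"translation":[0,0,0],"jaw":-1},{"twist":[0,0,0],"translation":[0,0,0],"jaw":-1}]' >/dev/null
python3 go.py 0.647 0.0932 0.2
```

```text
t 10.35 p [0.4523 0.276  0.0312] yaw [0.908 0.42 ] z [-1.2e-03 -7.0e-04 -1.0e+00] gap 0.0903 F [-0.  -1.2  0.1] ff 0.0
tool shift [ 0.0005 -0.003  -0.0008]
t 11.18 p [0.4528 0.2777 0.0326] yaw [0.907 0.42 ] z [ 6.0e-04  1.4e-03 -1.0e+00] gap 0.0554 F [-2.2  3.7  5.6] ff 30.001253485679626
tool shift [ 0.0989  0.2488 -0.1675]
```

```bash
python3 -m inch '[{"twist":[0,0,0],"translation":[0,0,-0.004],"jaw":-1},{"twist":[0,0,0],"translation":[0,0,-0.010],"jaw":-1},{"twist":[0,0,0],"translation":[0,0,-0.018],"jaw":-1},{"twist":[0,0,0],"translation":[0,0,-0.020],"jaw":-1},{"twist":[0,0,0],"translation":[0.002,0.006,-0.018],"jaw":-1},{"twist":[0,0,0],"translation":[0.005,0.013,-0.010],"jaw":-1},{"twist":[0,0,0],"translation":[0.009,0.022,0],"jaw":-1},{"twist":[0,0,0],"translation":[0.010,0.025,0],"jaw":-1},{"twist":[0,0,0],"translation":[0.010,0.025,0],"jaw":-1},{"twist":[0,0,0],"translation":[0.010,0.025,0],"jaw":-1}]' >/dev/null
python3 -m inch '[{"twist":[0,0,0],"translation":[0.010,0.025,0],"jaw":-1},{"twist":[0,0,0],"translation":[0.010,0.025,0],"jaw":-1},{"twist":[0,0,0],"translation":[0.010,0.025,0],"jaw":-1},{"twist":[0,0,0],"translation":[0.010,0.025,0],"jaw":-1},{"twist":[0,0,0],"translation":[0.007,0.018,0],"jaw":-1},{"twist":[0,0,0],"translation":[0.004,0.010,0.005],"jaw":-1},{"twist":[0,0,0],"translation":[0.002,0.005,0.012],"jaw":-1},{"twist":[0,0,0],"translation":[0,0,0.018],"jaw":-1},{"twist":[0,0,0],"translation":[0,0,0.012],"jaw":-1},{"twist":[0,0,0],"translation":[0,0,0.006],"jaw":-1}]' >/dev/null
python3 -m inch '[{"twist":[0,0,0],"translation":[0.001,0.002,0.006],"jaw":-1},{"twist":[0,0,0],"translation":[0.001,0.002,0.006],"jaw":-1},{"twist":[0,0,0],"translation":[0,0,0.004],"jaw":-1},{"twist":[0,0,0],"translation":[0,0,0],"jaw":-1},{"twist":[0,0,0],"translation":[0,0,0],"jaw":-1},{"twist":[0,0,0],"translation":[0,0,0],"jaw":-1},{"twist":[0,0,0],"translation":[0,0,0],"jaw":-1},{"twist":[0,0,0],"translation":[0,0,0],"jaw":-1},{"twist":[0,0,0],"translation":[0,0,0],"jaw":-1},{"twist":[0,0,0],"translation":[0,0,0],"jaw":-1}]' >/dev/null
python3 go.py 0.647 0.0932 0.032
python3 - <<'E'
from h import *
o=[]
for n,(x,y) in(('side',(214,170)),('top',(249,173))):
    d=cap(n); im=cv2.cvtColor(d['frame'],cv2.COLOR_RGB2BGR)
    o.append(cv2.resize(im[y-40:y+40,x-40:x+40],(400,400),interpolation=cv2.INTER_CUBIC))
cv2.imwrite('pics/c4.png',np.hstack(o))
E
```

```text
t 13.68 p [0.6507 0.0897 0.0432] yaw [0.907 0.42 ] z [ 4.e-04 -0.e+00 -1.e+00] gap 0.0557 F [ 0.2 -0.4 -2.8] ff 29.998483657836914
tool shift [-0.0019 -0.0047  0.0112]
```

View pics/c4.png

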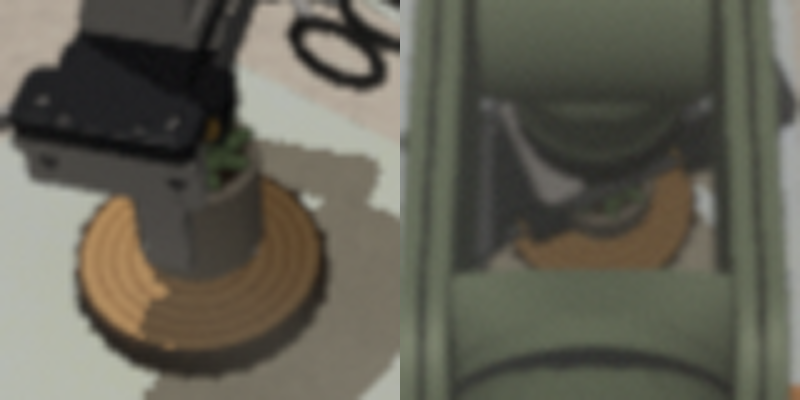

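The pot is held upright just above the medium slice (slice centre about (214,182) in side view). Correcting a few mm, then setting down.

```bash
python3 -m inch '[{"twist":[0,0,0],"translation":[-0.001,-0.0025,0.002],"jaw":-1},{"twist":[0,0,0],"translation":[-0.001,-0.002,0.003],"jaw":-1},{"twist":[0,0,0],"translation":[0,0,0.002],"jaw":-1},{"twist":[0,0,0],"translation":[0,0,0.001],"jaw":-1},{"twist":[0,0,0],"translation":[0,0,0.001],"jaw":-1},{"twist":[0,0,0],"translation":[0,0,0.0005],"jaw":-1},{"twist":[0,0,0],"translation":[0,0,0.0005],"jaw":-1},{"twist":[0,0,0],"translation":[0,0,0.0005],"jaw":-1},{"twist":[0,0,0],"translation":[0,0,0],"jaw":-1},{"twist":[0,0,0],"translation":[0,0,0],"jaw":-1}]' >/dev/null
python3 go.py 0.647 0.0932 0.0326
```

```text
t 14.62 p [0.6469 0.0929 0.0327] yaw [0.907 0.42 ] z [ 2.e-04 -0.e+00 -1.e+00] gap 0.0553 F [-0.4 -0.5 -1.4] ff 29.998956620693207
tool shift [ 0.0002 -0.0002  0.0001]
```

```bash
python3 -m inch '[{"twist":[0,0,0],"translation":[0,0,0.0004],"jaw":-1},{"twist":[0,0,0],"translation":[0,0,0],"jaw":-1},{"twist":[0,0,0],"translation":[0,0,0],"jaw":-1},{"twist":[0,0,0],"translation":[0,0,0],"jaw":-1},{"twist":[0,0,0],"translation":[0,0,0],"jaw":-1},{"twist":[0,0,0],"translation":[0,0,0],"jaw":-1},{"twist":[0,0,0],"translation":[0,0,0],"jaw":-1},{"twist":[0,0,0],"translation":[0,0,0],"jaw":-1},{"twist":[0,0,0],"translation":[0,0,0],"jaw":-1},{"twist":[0,0,0],"translation":[0,0,0],"jaw":-1}]' >/dev/null
python3 go.py 0.647 0.0932 0.0326
```

```text
t 15.45 p [0.647  0.0929 0.0326] yaw [0.907 0.42 ] z [ 3.e-04 -1.e-04 -1.e+00] gap 0.0557 F [-2.9 -0.9  5.3] ff 30.000979006290436
tool shift [ 0.0001 -0.0002  0.    ]
```

```bash
python3 -m inch '[{"twist":[0,0,0],"translation":[0,0,0],"jaw":0.3},{"twist":[0,0,0],"translation":[0,0,0],"jaw":0.5},{"twist":[0,0,0],"translation":[0,0,0],"jaw":0.8},{"twist":[0,0,0],"translation":[0,0,0],"jaw":1},{"twist":[0,0,0],"translation":[0,0,-0.008],"jaw":1},{"twist":[0,0,0],"translation":[0,0,-0.020],"jaw":1},{"twist":[0,0,0],"translation":[0,0,-0.030],"jaw":1},{"twist":[0,0,0],"translation":[0,0,-0.035],"jaw":1},{"twist":[0,0,0],"translation":[0,0,-0.030],"jaw":1},{"twist":[0,0,0],"translation":[-0.004,0.006,-0.018],"jaw":1}]' >/dev/null
python3 -m inch '[{"twist":[0,0,0],"translation":[-0.015,0.020,0],"jaw":1},{"twist":[0,0,0],"translation":[-0.022,0.029,0],"jaw":1},{"twist":[0,0,0],"translation":[-0.022,0.029,0],"jaw":1},{"twist":[0,0,0],"translation":[-0.022,0.029,0],"jaw":1},{"twist":[0,0,0],"translation":[-0.022,0.029,0],"jaw":1},{"twist":[0,0,0],"translation":[-0.022,0.029,0],"jaw":1},{"twist":[0,0,0],"translation":[-0.022,0.029,0],"jaw":1},{"twist":[0,0,0],"translation":[-0.022,0.029,0],"jaw":1},{"twist":[0,0,0],"translation":[-0.017,0.024,0],"jaw":1},{"twist":[0,0,0],"translation":[-0.008,0.012,0],"jaw":1}]' >/dev/null
python3 -m inch '[{"twist":[0,0,0],"translation":[0,0,0.005],"jaw":1},{"twist":[0,0,0],"translation":[0,0,0.005],"jaw":1},{"twist":[0,0,0],"translation":[0,0,0.005],"jaw":1},{"twist":[0,0,0],"translation":[0,0,0],"jaw":1},{"twist":[0,0,0],"translation":[0,0,0],"jaw":1},{"twist":[0,0,0],"translation":[0,0,0],"jaw":1},{"twist":[0,0,0],"translation":[0,0,0],"jaw":1},{"twist":[0,0,0],"translation":[0,0,0],"jaw":1},{"twist":[0,0,0],"translation":[0,0,0],"jaw":1},{"twist":[0,0,0],"translation":[0,0,0],"jaw":1}]' >/dev/null
python3 go.py 0.579 -0.231 0.035
python3 - <<'E'
from h import *
o=[]
for n,(x,y) in(('side',(270,130)),('top',(330,200))):
    d=cap(n); im=cv2.cvtColor(d['frame'],cv2.COLOR_RGB2BGR)
    o.append(cv2.resize(im[y-95:y+95,x-95:x+95],(400,400),interpolation=cv2.INTER_CUBIC))
cv2.imwrite('pics/c5.png',np.hstack(o))
E
```

```text
t 17.95 p [ 0.5787 -0.2307  0.1583] yaw [0.907 0.42 ] z [ 5.e-04 -2.e-04 -1.e+00] gap 0.0941 F [-1.3 -0.2 -0.8] ff 0.0
tool shift [1.000e-04 4.000e-04 1.233e-01]
```

View pics/c5.png

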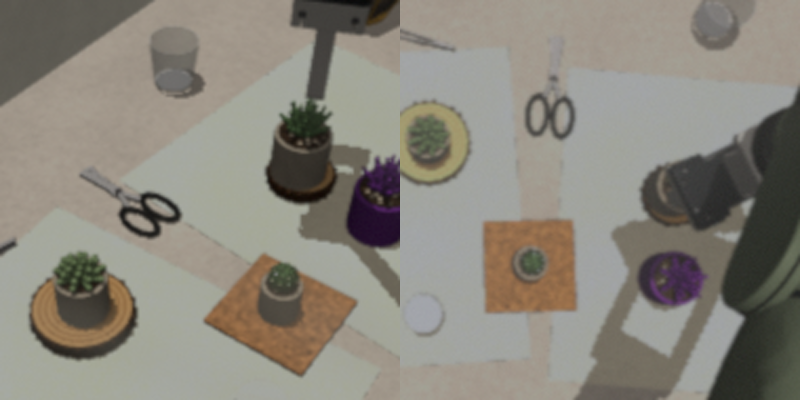

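Both parked and placed pots stand upright. In the top crop the gripper is over the large pot, with the purple pot clear of it below. Descend and grip.

```bash
python3 -m inch '[{"twist":[0,0,0],"translation":[0,0,0.010],"jaw":1},{"twist":[0,0,0],"translation":[0,0,0.016],"jaw":1},{"twist":[0,0,0],"translation":[0,0,0.018],"jaw":1},{"twist":[0,0,0],"translation":[0,0,0.018],"jaw":1},{"twist":[0,0,0],"translation":[0,0,0.018],"jaw":1},{"twist":[0,0,0],"translation":[0,0,0.018],"jaw":1},{"twist":[0,0,0],"translation":[0,0,0.012],"jaw":1},{"twist":[0,0,0],"translation":[0,0,0.008],"jaw":1},{"twist":[0,0,0],"translation":[0,0,0.005],"jaw":1},{"twist":[0,0,0],"translation":[0,0,0],"jaw":1}]' >/dev/null
python3 go.py 0.579 -0.231 0.035
python3 -m inch '[{"twist":[0,0,0],"translation":[0,0,0],"jaw":0.8},{"twist":[0,0,0],"translation":[0,0,0],"jaw":0.7},{"twist":[0,0,0],"translation":[0,0,0],"jaw":0.6},{"twist":[0,0,0],"translation":[0,0,0],"jaw":0.5},{"twist":[0,0,0],"translation":[0,0,0],"jaw":0.4},{"twist":[0,0,0],"translation":[0,0,0],"jaw":0.3},{"twist":[0,0,0],"translation":[0,0,0],"jaw":-1},{"twist":[0,0,0],"translation":[0,0,0],"jaw":-1},{"twist":[0,0,0],"translation":[0,0,0],"jaw":-1},{"twist":[0,0,0],"translation":[0,0,0],"jaw":-1}]' >/dev/null
python3 go.py 0.452 0.2805 0.15
```

```text
t 18.88 p [ 0.5779 -0.2304  0.0339] yaw [0.907 0.42 ] z [-1.6e-03  9.0e-04 -1.0e+00] gap 0.0939 F [ 0.9  0.1 -0.1] ff 0.0
tool shift [ 0.0007  0.001  -0.0011]
t 19.72 p [ 0.5784 -0.2296  0.0358] yaw [0.907 0.42 ] z [-4.0e-04  1.7e-03 -1.0e+00] gap 0.0677 F [-1.1  3.9  6.4] ff 29.999845325946808
tool shift [ 0.0998 -0.5162 -0.1133]
```

```bash
python3 -m inch '[{"twist":[0,0,0],"translation":[0,0,-0.003],"jaw":-1},{"twist":[0,0,0],"translation":[0,0,-0.007],"jaw":-1},{"twist":[0,0,0],"translation":[0,0,-0.012],"jaw":-1},{"twist":[0,0,0],"translation":[0,0,-0.018],"jaw":-1},{"twist":[0,0,0],"translation":[0,0,-0.020],"jaw":-1},{"twist":[0,0,0],"translation":[0,0,-0.020],"jaw":-1},{"twist":[0,0,0],"translation":[0,0,-0.018],"jaw":-1},{"twist":[0,0,0],"translation":[0.001,-0.005,-0.012],"jaw":-1},{"twist":[0,0,0],"translation":[0.002,-0.010,-0.005],"jaw":-1},{"twist":[0,0,0],"translation":[0.003,-0.016,0],"jaw":-1}]' >/dev/null
python3 go.py 0.452 0.2805 0.15
python3 -m inch '[{"twist":[0,0,0],"translation":[0.004,-0.021,0],"jaw":-1},{"twist":[0,0,0],"translation":[0.005,-0.025,0],"jaw":-1},{"twist":[0,0,0],"translation":[0.005,-0.025,0],"jaw":-1},{"twist":[0,0,0],"translation":[0.005,-0.025,0],"jaw":-1},{"twist":[0,0,0],"translation":[0.005,-0.025,0],"jaw":-1},{"twist":[0,0,0],"translation":[0.005,-0.025,0],"jaw":-1},{"twist":[0,0,0],"translation":[0.005,-0.025,0],"jaw":-1},{"twist":[0,0,0],"translation":[0.005,-0.025,0],"jaw":-1},{"twist":[0,0,0],"translation":[0.005,-0.025,0],"jaw":-1},{"twist":[0,0,0],"translation":[0.005,-0.025,0],"jaw":-1}]' >/dev/null
python3 go.py 0.452 0.2805 0.15
```

```text
t 20.55 p [ 0.5719 -0.2007  0.1519] yaw [0.908 0.419] z [ 0.0034 -0.0021 -1.    ] gap 0.0676 F [ 0.2  0.1 -3.5] ff 29.994723200798035
tool shift [ 0.0927 -0.4872  0.0005]
t 21.38 p [0.509  0.0463 0.1483] yaw [0.907 0.421] z [-3.8e-03  8.0e-04 -1.0e+00] gap 0.0675 F [ 0.2  0.9 -3.3] ff 29.99428778886795
tool shift [ 0.0469 -0.2364 -0.0013]
```

```bash
python3 -m inch '[{"twist":[0,0,0],"translation":[0.005,-0.025,0],"jaw":-1},{"twist":[0,0,0],"translation":[0.005,-0.025,0],"jaw":-1},{"twist":[0,0,0],"translation":[0.005,-0.025,0],"jaw":-1},{"twist":[0,0,0],"translation":[0.005,-0.025,0],"jaw":-1},{"twist":[0,0,0],"translation":[0.005,-0.025,0],"jaw":-1},{"twist":[0,0,0],"translation":[0.005,-0.025,0],"jaw":-1},{"twist":[0,0,0],"translation":[0.005,-0.025,0],"jaw":-1},{"twist":[0,0,0],"translation":[0.005,-0.022,0],"jaw":-1},{"twist":[0,0,0],"translation":[0.004,-0.016,0],"jaw":-1},{"twist":[0,0,0],"translation":[0.002,-0.008,0],"jaw":-1}]' >/dev/null
python3 -m inch '[{"twist":[0,0,0],"translation":[0,0,0.006],"jaw":-1},{"twist":[0,0,0],"translation":[0,0,0.014],"jaw":-1},{"twist":[0,0,0],"translation":[0,0,0.018],"jaw":-1},{"twist":[0,0,0],"translation":[0,0,0.018],"jaw":-1},{"twist":[0,0,0],"translation":[0,0,0.018],"jaw":-1},{"twist":[0,0,0],"translation":[0,0,0.014],"jaw":-1},{"twist":[0,0,0],"translation":[0,0,0.008],"jaw":-1},{"twist":[0,0,0],"translation":[0,0,0.004],"jaw":-1},{"twist":[0,0,0],"translation":[0,0,0],"jaw":-1},{"twist":[0,0,0],"translation":[0,0,0],"jaw":-1}]' >/dev/null
python3 go.py 0.452 0.2805 0.0358
python3 - <<'E'
from h import *
o=[]
for n,(x,y) in(('side',(228,290)),('top',(180,243)),('side',(319,110)),('top',(366,197))):
    d=cap(n); im=cv2.cvtColor(d['frame'],cv2.COLOR_RGB2BGR); pickle.dump(d,open(n+'2.pkl','wb'))
    r=50 if len(o)<2 else 25
    o.append(cv2.resize(im[y-r:y+r,x-r:x+r],(300,300),interpolation=cv2.INTER_CUBIC))
cv2.imwrite('pics/c6.png',np.vstack([np.hstack(o[:2]),np.hstack(o[2:])]))
E
```

```text
t 23.05 p [0.4612 0.2634 0.0503] yaw [0.908 0.42 ] z [ 5.e-04  0.e+00 -1.e+00] gap 0.0676 F [-0.2  0.1 -3.4] ff 29.995189905166626
tool shift [-0.0012 -0.0194  0.0145]
```

View pics/c6.png

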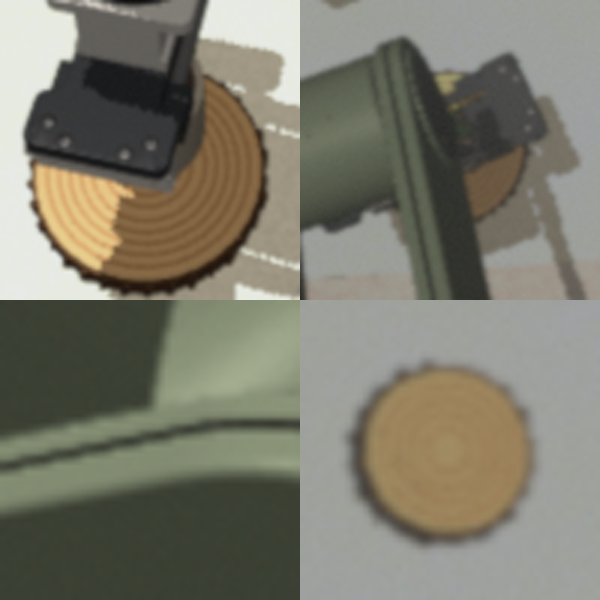

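The large pot is held over the large slice, about 20 mm off centre. The bare small slice is visible in the top view at about (365.5,197).

```bash
python3 -m inch '[{"twist":[0,0,0],"translation":[0,-0.003,0.001],"jaw":-1},{"twist":[0,0,0],"translation":[-0.001,-0.006,0.002],"jaw":-1},{"twist":[0,0,0],"translation":[0,-0.006,0.003],"jaw":-1},{"twist":[0,0,0],"translation":[0,-0.003,0.003],"jaw":-1},{"twist":[0,0,0],"translation":[0,-0.001,0.002],"jaw":-1},{"twist":[0,0,0],"translation":[0,0,0.001],"jaw":-1},{"twist":[0,0,0],"translation":[0,0,0.001],"jaw":-1},{"twist":[0,0,0],"translation":[0,0,0.0005],"jaw":-1},{"twist":[0,0,0],"translation":[0,0,0],"jaw":-1},{"twist":[0,0,0],"translation":[0,0,0],"jaw":-1}]' >/dev/null
python3 go.py 0.452 0.2805 0.0358
python3 - <<'E'
from h import *
d=pickle.load(open('top2.pkl','rb'));hsv=cv2.cvtColor(d['frame'],cv2.COLOR_RGB2HSV)
m=np.zeros((384,512),np.uint8);m[172:222,341:391]=cv2.inRange(hsv,(8,70,60),(32,255,255))[172:222,341:391]
k=max(cv2.findContours(m,0,2)[0],key=cv2.contourArea);e=cv2.fitEllipse(cv2.convexHull(k));print(e,ray(d,*e[0],.018),ray(d,365.5,197,.018))
E
```

```text
t 24.08 p [0.4522 0.2803 0.0366] yaw [0.907 0.42 ] z [ 1.e-04 -0.e+00 -1.e+00] gap 0.0676 F [ 0.5  0.5 -3.6] ff 29.99522477388382
tool shift [-0.0001 -0.0002  0.0008]
((364.7120666503906, 196.99644470214844), (27.14971923828125, 27.964946746826172), 122.85127258300781) [ 0.57824834 -0.23073025  0.018     ] [ 0.57824445 -0.23293624  0.018     ]
```

```bash
python3 -m inch '[{"twist":[0,0,0],"translation":[0,0,0.0005],"jaw":-1},{"twist":[0,0,0],"translation":[0,0,0.0004],"jaw":-1},{"twist":[0,0,0],"translation":[0,0,0.0003],"jaw":-1},{"twist":[0,0,0],"translation":[0,0,0],"jaw":-1},{"twist":[0,0,0],"translation":[0,0,0],"jaw":-1},{"twist":[0,0,0],"translation":[0,0,0],"jaw":-1},{"twist":[0,0,0],"translation":[0,0,0],"jaw":-1},{"twist":[0,0,0],"translation":[0,0,0],"jaw":-1},{"twist":[0,0,0],"translation":[0,0,0],"jaw":-1},{"twist":[0,0,0],"translation":[0,0,0],"jaw":-1}]' >/dev/null
python3 go.py 0.452 0.2805 0.0358
```

```text
t 24.92 p [0.4523 0.2804 0.0358] yaw [0.907 0.42 ] z [ 6.e-04 -1.e-04 -1.e+00] gap 0.0679 F [-1.9 -2.   4.7] ff 29.999169409275055
tool shift [-0.0002 -0.0002  0.    ]
```

```bash
python3 -m inch '[{"twist":[0,0,0],"translation":[0,0,0],"jaw":0.6},{"twist":[0,0,0],"translation":[0,0,0],"jaw":0.8},{"twist":[0,0,0],"translation":[0,0,0],"jaw":1},{"twist":[0,0,0],"translation":[0,0,0],"jaw":1},{"twist":[0,0,0],"translation":[0,0,-0.008],"jaw":1},{"twist":[0,0,0],"translation":[0,0,-0.018],"jaw":1},{"twist":[0,0,0],"translation":[0,0,-0.025],"jaw":1},{"twist":[0,0,0],"translation":[0,0,-0.030],"jaw":1},{"twist":[0,0,0],"translation":[0,0,-0.030],"jaw":1},{"twist":[0,0,0],"translation":[0,0,-0.020],"jaw":1}]' >/dev/null
python3 -m inch '[{"twist":[0,0,0],"translation":[-0.005,0.015,0],"jaw":1},{"twist":[0,0,0],"translation":[-0.010,0.029,0],"jaw":1},{"twist":[0,0,0],"translation":[-0.012,0.035,0],"jaw":1},{"twist":[0,0,0],"translation":[-0.012,0.035,0],"jaw":1},{"twist":[0,0,0],"translation":[-0.012,0.035,0],"jaw":1},{"twist":[0,0,0],"translation":[-0.012,0.035,0],"jaw":1},{"twist":[0,0,0],"translation":[-0.012,0.035,0],"jaw":1},{"twist":[0,0,0],"translation":[-0.012,0.035,0],"jaw":1},{"twist":[0,0,0],"translation":[-0.011,0.030,0],"jaw":1},{"twist":[0,0,0],"translation":[-0.008,0.020,0],"jaw":1}]' >/dev/null
python3 -m inch '[{"twist":[0,0,0],"translation":[0,0,0.010],"jaw":1},{"twist":[0,0,0],"translation":[0,0,0.010],"jaw":1},{"twist":[0,0,0],"translation":[0,0,0.010],"jaw":1},{"twist":[0,0,0],"translation":[0,0,0.010],"jaw":1},{"twist":[0,0,0],"translation":[0,0,0],"jaw":1},{"twist":[0,0,0],"translation":[0,0,0],"jaw":1},{"twist":[0,0,0],"translation":[0,0,0],"jaw":1},{"twist":[0,0,0],"translation":[0,0,0],"jaw":1},{"twist":[0,0,0],"translation":[0,0,0],"jaw":1},{"twist":[0,0,0],"translation":[0,0,0],"jaw":1}]' >/dev/null
python3 go.py 0.4838 -0.0404 0.018
python3 - <<'E'
from h import *
d=cap('side','pics/s7.png');pickle.dump(d,open('side3.pkl','wb'))
E
```

```text
t 27.42 p [ 0.484  -0.0399  0.1269] yaw [0.907 0.421] z [ 1.1e-03 -3.0e-04 -1.0e+00] gap 0.0944 F [ 0.1  0.2 -0.4] ff 0.0
tool shift [-0.0005  0.0003  0.1089]
```

View pics/s7.png

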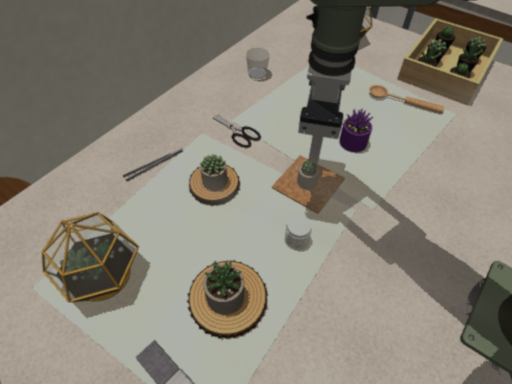

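The large pot stands at (225,290) on the large slice and the medium pot at (214,172) on the medium slice, both upright. The gripper is over the small pot at (309,175), so I descend and grip.

```bash
python3 -m inch '[{"twist":[0,0,0],"translation":[0,0,0.010],"jaw":1},{"twist":[0,0,0],"translation":[0,0,0.015],"jaw":1},{"twist":[0,0,0],"translation":[0,0,0.017],"jaw":1},{"twist":[0,0,0],"translation":[0,0,0.017],"jaw":1},{"twist":[0,0,0],"translation":[0,0,0.016],"jaw":1},{"twist":[0,0,0],"translation":[0,0,0.014],"jaw":1},{"twist":[0,0,0],"translation":[0,0,0.010],"jaw":1},{"twist":[0,0,0],"translation":[0,0,0.006],"jaw":1},{"twist":[0,0,0],"translation":[0,0,0.003],"jaw":1},{"twist":[0,0,0],"translation":[0,0,0],"jaw":0.5}]' >/dev/null
python3 -m inch '[{"twist":[0,0,0],"translation":[0,0,0],"jaw":0.3},{"twist":[0,0,0],"translation":[0,0,0],"jaw":0.1},{"twist":[0,0,0],"translation":[0,0,0],"jaw":0},{"twist":[0,0,0],"translation":[0,0,0],"jaw":-0.1},{"twist":[0,0,0],"translation":[0,0,0],"jaw":-0.3},{"twist":[0,0,0],"translation":[0,0,0],"jaw":-1},{"twist":[0,0,0],"translation":[0,0,0],"jaw":-1},{"twist":[0,0,0],"translation":[0,0,0],"jaw":-1},{"twist":[0,0,0],"translation":[0,0,0],"jaw":-1},{"twist":[0,0,0],"translation":[0,0,0],"jaw":-1}]' >/dev/null
python3 go.py 0.5775 -0.2305 0.12
python3 -m inch '[{"twist":[0,0,0],"translation":[0,0,-0.004],"jaw":-1},{"twist":[0,0,0],"translation":[0,0,-0.010],"jaw":-1},{"twist":[0,0,0],"translation":[0,0,-0.018],"jaw":-1},{"twist":[0,0,0],"translation":[0,0,-0.025],"jaw":-1},{"twist":[0,0,0],"translation":[0,0,-0.025],"jaw":-1},{"twist":[0,0,0],"translation":[0,0,-0.025],"jaw":-1},{"twist":[0,0,0],"translation":[0,0,-0.020],"jaw":-1},{"twist":[0,0,0],"translation":[0,0,-0.012],"jaw":-1},{"twist":[0,0,0],"translation":[0,0,-0.006],"jaw":-1},{"twist":[0,0,0],"translation":[0,0,0],"jaw":-1}]' >/dev/null
python3 go.py 0.5775 -0.2305 0.12
```

```text
t 29.13 p [ 0.4837 -0.04    0.0185] yaw [0.907 0.42 ] z [ 2.e-04 -1.e-04 -1.e+00] gap 0.0433 F [ 0.2 -0.8  1.1] ff 30.000368356704712
tool shift [ 0.005   0.2123 -0.1014]
t 29.97 p [ 0.4847 -0.0402  0.1654] yaw [0.907 0.42 ] z [ 3.7e-03 -9.0e-04 -1.0e+00] gap 0.0435 F [-0.2 -0.2 -0.7] ff 29.999739825725555
tool shift [0.0041 0.2116 0.0459]
```

```bash
python3 -m inch '[{"twist":[0,0,0],"translation":[0,0.010,0],"jaw":-1},{"twist":[0,0,0],"translation":[0,0.020,0],"jaw":-1},{"twist":[0,0,0],"translation":[0.001,0.027,0],"jaw":-1},{"twist":[0,0,0],"translation":[0.001,0.030,0],"jaw":-1},{"twist":[0,0,0],"translation":[0.001,0.030,0],"jaw":-1},{"twist":[0,0,0],"translation":[0.001,0.030,0],"jaw":-1},{"twist":[0,0,0],"translation":[0.001,0.028,0],"jaw":-1},{"twist":[0,0,0],"translation":[0,0.020,0],"jaw":-1},{"twist":[0,0,0],"translation":[0,0.012,0],"jaw":-1},{"twist":[0,0,0],"translation":[0,0.005,0],"jaw":-1}]' >/dev/null
python3 -m inch '[{"twist":[0,0,0],"translation":[0,0,0.008],"jaw":-1},{"twist":[0,0,0],"translation":[0,0,0.016],"jaw":-1},{"twist":[0,0,0],"translation":[0,0,0.020],"jaw":-1},{"twist":[0,0,0],"translation":[0,0,0.022],"jaw":-1},{"twist":[0,0,0],"translation":[0,0,0.022],"jaw":-1},{"twist":[0,0,0],"translation":[0,0,0.018],"jaw":-1},{"twist":[0,0,0],"translation":[0,0,0.010],"jaw":-1},{"twist":[0,0,0],"translation":[0,0,0.004],"jaw":-1},{"twist":[0,0,0],"translation":[0,0,0],"jaw":-1},{"twist":[0,0,0],"translation":[0,0,0],"jaw":-1}]' >/dev/null
python3 go.py 0.5775 -0.2305 0.0305
python3 - <<'E'
from h import *
d=cap('side');hsv=cv2.cvtColor(d['frame'],cv2.COLOR_RGB2HSV)
c0=proj(d,[.578,-.231,.018]);print(c0)
x,y=c0.astype(int)
cv2.imwrite('pics/c8.png',cv2.resize(cv2.cvtColor(d['frame'],cv2.COLOR_RGB2BGR)[y-35:y+25,x-30:x+30],(480,480),interpolation=cv2.INTER_CUBIC))
E
```

```text
t 31.63 p [ 0.5777 -0.23    0.0441] yaw [0.907 0.421] z [ 1.e-03 -5.e-04 -1.e+00] gap 0.0432 F [-0.6 -0.4 -1.3] ff 29.999717473983765
tool shift [-0.0004  0.0003  0.0136]
[317.58762047 115.89002037]
```

View pics/c8.png

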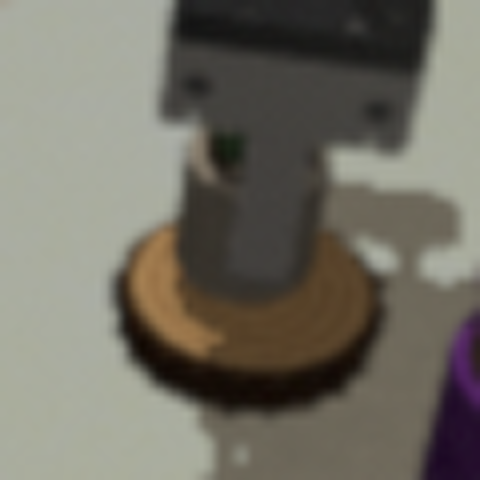

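The pot is centred left-right over the small slice in the crop (pot at about 251, slice at about 252). Lowering it.

```bash
python3 -m inch '[{"twist":[0,0,0],"translation":[0,0,0.003],"jaw":-1},{"twist":[0,0,0],"translation":[0,0,0.004],"jaw":-1},{"twist":[0,0,0],"translation":[0,0,0.003],"jaw":-1},{"twist":[0,0,0],"translation":[0,0,0.001],"jaw":-1},{"twist":[0,0,0],"translation":[0,0,0.001],"jaw":-1},{"twist":[0,0,0],"translation":[0,0,0.0005],"jaw":-1},{"twist":[0,0,0],"translation":[0,0,0.0005],"jaw":-1},{"twist":[0,0,0],"translation":[0,0,0],"jaw":-1},{"twist":[0,0,0],"translation":[0,0,0],"jaw":-1},{"twist":[0,0,0],"translation":[0,0,0],"jaw":-1}]' >/dev/null
python3 go.py 0.5775 -0.2305 0.0305
python3 -m inch '[{"twist":[0,0,0],"translation":[0,0,0.0004],"jaw":-1},{"twist":[0,0,0],"translation":[0,0,0.0003],"jaw":-1},{"twist":[0,0,0],"translation":[0,0,0],"jaw":-1},{"twist":[0,0,0],"translation":[0,0,0],"jaw":-1},{"twist":[0,0,0],"translation":[0,0,0],"jaw":-1},{"twist":[0,0,0],"translation":[0,0,0],"jaw":-1},{"twist":[0,0,0],"translation":[0,0,0],"jaw":-1},{"twist":[0,0,0],"translation":[0,0,0],"jaw":-1},{"twist":[0,0,0],"translation":[0,0,0],"jaw":-1},{"twist":[0,0,0],"translation":[0,0,0],"jaw":-1}]' >/dev/null
python3 go.py 0.5775 -0.2305 0.0305
```

```text
t 32.52 p [ 0.5773 -0.2303  0.0306] yaw [0.907 0.42 ] z [ 1.e-04 -1.e-04 -1.e+00] gap 0.0437 F [-1.3 -0.3 -0. ] ff 30.00018060207367
tool shift [0.0001 0.0003 0.0001]
t 33.35 p [ 0.5773 -0.2303  0.0305] yaw [0.907 0.42 ] z [ 1.e-04 -2.e-04 -1.e+00] gap 0.0435 F [-2.5  1.6  5.1] ff 30.001043379306793
tool shift [0.0001 0.0003 0.    ]
```

Contact; release, lift, retreat towards the start, and look.

```bash
python3 -m inch '[{"twist":[0,0,0],"translation":[0,0,0],"jaw":0.1},{"twist":[0,0,0],"translation":[0,0,0],"jaw":0.3},{"twist":[0,0,0],"translation":[0,0,0],"jaw":0.6},{"twist":[0,0,0],"translation":[0,0,0],"jaw":0.8},{"twist":[0,0,0],"translation":[0,0,-0.008],"jaw":0.8},{"twist":[0,0,0],"translation":[0,0,-0.018],"jaw":0.8},{"twist":[0,0,0],"translation":[0,0,-0.030],"jaw":0.8},{"twist":[0,0,0],"translation":[0,0,-0.035],"jaw":0.8},{"twist":[0,0,0],"translation":[0,0,-0.035],"jaw":0.8},{"twist":[0,0,0],"translation":[0,0,-0.035],"jaw":0.8}]' >/dev/null
python3 -m inch '[{"twist":[0,0,0],"translation":[-0.015,0,-0.010],"jaw":0.8},{"twist":[0,0,0],"translation":[-0.030,0,0],"jaw":0.8},{"twist":[0,0,0],"translation":[-0.035,0,0],"jaw":0.8},{"twist":[0,0,0],"translation":[-0.035,0.005,0],"jaw":0.8},{"twist":[0,0,0],"translation":[-0.035,0.010,0],"jaw":0.8},{"twist":[0,0,0],"translation":[-0.035,0.015,0],"jaw":0.8},{"twist":[0,0,0],"translation":[-0.035,0.015,0],"jaw":0.8},{"twist":[0,0,0],"translation":[-0.030,0.015,0],"jaw":0.8},{"twist":[0,0,0],"translation":[-0.025,0.010,0],"jaw":0.8},{"twist":[0,0,0],"translation":[-0.010,0.005,0],"jaw":0.8}]' >/dev/null
python3 go.py
python3 - <<'E'
from h import *
a=cap('side','pics/sF.png');b=cap('top','pics/tF.png');pickle.dump((a,b),open('F.pkl','wb'))
o=[]
for d,ps in((b,[(180,243),(249,173),(366,197)]),(a,[(228,290),(214,175),(319,108)])):
    im=cv2.cvtColor(d['frame'],cv2.COLOR_RGB2BGR)
    o.append(np.hstack([cv2.resize(im[y-40:y+40,x-40:x+40],(260,260),interpolation=cv2.INTER_CUBIC) for x,y in ps]))
cv2.imwrite('pics/cF.png',np.vstack(o))
E
```

```text
t 35.02 p [ 0.3477 -0.4206  0.2013] yaw [0.909 0.417] z [-4.0e-04 -1.7e-03 -1.0e+00] gap 0.0847 F [-0.5 -0.  -0.7] ff 0.0
```

View pics/cF.png

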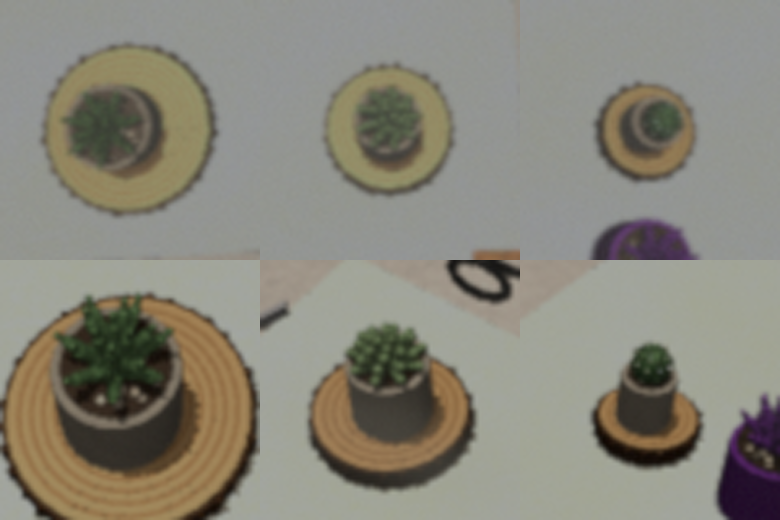

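View pics/tF.png

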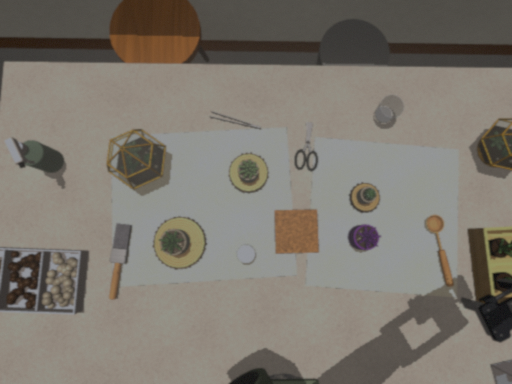

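```bash
python3 - <<'E'
from h import *
S,T=pickle.load(open('F.pkl','rb'));c=-np.array(S['R']).T@S['t']
for n,u,v,r,s in(('L',224.9,314.6,.034,(227.1,297.5)),('M',214.6,190.4,.028,(213.5,181.6)),('S',318.1,121.5,.022,(318.5,114.6))):
    p=ray(S,u,v,.018);h=(p-c)[:2];q=p[:2]+r*h/np.linalg.norm(h);k=ray(S,*s,.018)[:2];print(n,q.round(4),k.round(4),((q-k)*1000).round(1))
# top: rim centres (crop scale 3.25)
for n,u,v,z in(('L',110,127,.076),('M',389,120,.068),('S',657,123,.06)):
    i='LMS'.index(n);x,y=[(180,243),(249,173),(366,197)][i];print(n,ray(T,x-40+(u-260*i)/3.25,y-40+v/3.25,z)[:2].round(4))
E
```

```text
L [0.4589 0.2847] [0.4508 0.2818] [8.1 2.9]
M [0.6469 0.0925] [0.6448 0.0948] [ 2.  -2.4]
S [ 0.5751 -0.2337] [ 0.5788 -0.2367] [-3.7  3. ]
L [0.4549 0.2799]
M [0.6432 0.0911]
S [ 0.579  -0.2264]
```

All three pots stand upright on their own slices, within about 5 mm of centre. The terrarium, jar, snips and purple look-alike are where they were. Handing in.

```bash
python3 -c "
from plant import order
print(order.job_done())"
```

```text
the job is handed in; nothing more can be done
None
```

All three pots now stand upright on their matching slices, roughly centred (my camera estimates put them about 2–8 mm off, the large pot furthest), nothing else looked moved, and the job is handed in at about 35 s of the 117 s limit.

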